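# Crank the slide table home

## Task

Fit the larger of the two loose cranks onto the upright square shaft of the slide table, pushed fully down, and wind it clockwise (seen from above) a full turn and some more, until the carriage is home against its end stop at the dial gauge. Leave the crank standing seated on the shaft, and leave the smaller crank where it lies.

Things in the scene. Friction and masses are not known exactly. Their poses are not given: they have to be found in the camera images.
- winding_crank: Larger loose crank, ca 260 g, steel, stands socket down. Origin: centre of hub's underside, z up. Hub 30 mm square (sides along x, y), 44 high; socket 19 mm square, 36 deep, from below. Arm along x, 14 wide, at heights 20-30: at +x, 55 mm out, a free-spinning upright knob, 20 mm dia, heights 34-80; at -x, 41 mm out, a counterweight, 32 dia. Grip the hub from above across its y sides, or the knob.
- small_crank: Smaller crank of the same make and material at 0.62 of the size (hub 18 mm square, 27 mm high; knob 34 mm from the hub's axis, its top 50 mm high), standing on the mat; its 10 mm socket does not fit the shaft. Origin: centre of the hub's underside. To be left alone.
- shaft_end (a point): Tip of the slide table's upright square shaft, 79 mm above the mat; turns with it; z up, x and y square to the flats. Shaft 16 mm square, the top 10 mm tapering to 9. It stands on a collar, 38 dia, 34 mm below the tip, where the seated hub rests; fits in 4 quarter-turn positions, 10 deg play. Table fixed, 100 x 240; shaft at its near end, carriage and gauge beyond it, under 50 mm high.
- wind_shaft (a joint): Angle of that shaft in rad: grows when wound clockwise seen from above; starts between 1.2 and 4.2, and is 11 when the carriage is home, where a hard stop ends the turning. Each turn moves the carriage 20 mm towards the dial gauge. It stays where it is left; turning takes about 0.08 N m, 1.5 N at the knob.
Mind the look-alikes: they are no part of the job. What is shaped like the winding_crank but purple is not meant.

How it is judged:
By the outcome, as a careful person would: the job done as asked, in the order asked, and still so for the second after the job is handed in, with the robot touching nothing.
It also fails if it takes over 72 s, if anything falls off the work surface, if the arm or the gripper's body presses on something with over 40 N, if the wrist force passes 120 N, or if a joint passes its speed limit or range.

## Robot

A 6-joint arm with a two-finger parallel gripper is mounted at the origin on a cart in front of the work surface, level with it; the furniture and walls round the work are solid. World frame = base frame: x ahead of the robot, y to its left, z up, the work surface at z = 0. Lengths are in m, angles in rad, forces in N, time in s.
With the tool pointing down it reaches from about 0.3 to 0.95 m from the base axis. Payload 3.1 kg.
Tool frame: the origin (TCP) lies at the very end of the fingers, on their centre line; the grasp point (between the pads) lies 19 mm behind it (r.grip_point_offset is the x of the grasp point in the tool frame, in m); x points along the fingers, z is the direction in which the jaws open and shut, and the axes are right-handed (so a half turn about x gives the same grasp; the last joint's range is limited). The gripper opens to 85 mm and grips with 20 to 120 N. Pads are 22 mm wide; open, the fingers measure 114 mm over their backs; the gripper's body (76 mm by 85 mm) begins 54 mm behind the grasp point. The pads swing forward as they close: fully open they stand 13 mm farther back than shut.
Start: joints at [-1.304, 0.308, 1.634, -0, 1.2, -0.07], TCP at [0.207, -0.59, 0.231] pointing down, gripper open.
Joint ranges: [-3.06, 3.06], [-0.79, 1.96], [0.05, 2.63], [-1.19, 4.34], [0.05, 2.64], [-2.94, 2.94]. Speed limits (rad/s): [2.79, 2.79, 3.14, 3.14, 3.14, 3.14].

## Interface

Orientations are given as a unit quaternion [x, y, z, w].
In Python, from rig import r gives the robot as it stands.
- The arm moves only by the tool arm_command, never from a script. Its argument "increments" is one flat list of numbers, 7 for each row, row after row: the shift along the tool's x, y, z as a fraction of full scale, then the turn, a rotation vector about the tool's x, y, z as a fraction of full scale, then the finger opening in mm, from 0 to 85.4. In form: [tx, ty, tz, ax, ay, az, gripper, tx, ty, tz, ax, ay, az, gripper, ...]. A call has 1 to 10 rows; each row shifts and turns the commanded pose from where the row before left it, along the tool's axes as they then stand; what a row does not reach is not made up. Full scale, the value 1, is 0.3 m for a shift and 0.12 rad for a turn. A row lasts 1/8 s, in which the tool goes at most 62.5 mm and 10.7 degrees, less where a joint would pass 70% of its speed; a pose out of reach is approached as far as the arm can. A call with a number of a shift or a turn outside -1 to 1 is refused whole. A call with a gripper value outside its range is refused whole. The fingers move at their own pace and stop on an object; "squeeze" is the grip in N (left out, the last holds). Time passes only in rows, so rows that do not move let the fingers close. It gives the time, the measured TCP pose, the force and the opening at its end, in the units of the state.
- r.state(): the state, without advancing time (a new reading comes with each control period).
- r.grab_frame(name): name is "side" or "top" or "wrist"; returns a dict with "pixels" (400x640x3 uint8, red, green, blue), "camera_matrix" (3x3 intrinsics, pixels), "R" (3x3) and "t" (3): a world point X has camera coordinates R X + t; the wrist camera has in their place "hand_eye" (4x4, takes a point from camera to tool coordinates, whose origin is the TCP and whose axes are the tool frame's). Camera axes: x right, y down, z forward; pixel columns grow to the right and rows downward; lengths in m; the calibration is good to about 2 mm. A picture is of the moment at which its call begins: read the wrist's pose just before it. There is no depth.
- r.job_done(): hands the job in, once; it reports no verdict.
Trained networks look in the newest picture that a camera, given by its name, has taken for a name from the list of things; names that differ only in an ending like _2 or _b are one class to them, and where a whole thing is asked for, a point or a joint stands for the part that bears it (a point fixed in the world has none). Each returns a list of dicts, best first, with "p" (0 to 1); they miss things now and then, are a little off and sometimes report something else, mostly with a low value. They report only what shows in the picture. A call takes as long as a camera call. They do not tell look-alikes from the thing itself.
- r.trace(camera, target): "pixels" (400x640 bool, what is visible of it).
- r.tip_of(camera, target): "location" ([x, y, z] in m, in world coordinates, good to about 4 mm: a listed point, or the origin of a listed thing).
The state is a dict: "time": time; "q": joint angles; "qd": joint speeds; "tau": joint torques, N m; "tcp_pos": TCP position; "tcp_rot": TCP orientation; "ft_force": force on the tool from outside, world axes, zero at the start; "moment": the same for the moment, N m; "width": finger opening in m.
Only numpy, scipy, OpenCV 4.12 (cv2) and the standard library are available. Lean on these libraries where they do the work, as an engineer would, in place of code of your own. Each camera call takes 0.05 s, during which the arm holds its last target. There are 200 camera calls.

## Working session

There is one attempt and no reset: what is moved stays moved. The work goes in short steps, Python scripts to look and compute and a tool call to move; the robot and the scene stay as the last step left them, time stands still between calls to the robot, and variables do not carry over. Pictures are saved under pics/ and viewed, about 8 in all and at most 12, crops included, and the job is handed in when it is done.

Besides the shell and the picture viewer there is one more tool, called after "Request:" by a JSON object that holds its "op" and its "data". arm_command: Moves the arm, as the interface text tells. Its arguments: {"type":"object","properties":{"increments":{"type":"array","items":{"type":"number"}},"squeeze":{"type":"number"}},"required":["increments"]}

```bash
ls; mkdir -p pics
python3 - <<'E'
from rig import r
import cv2,numpy as np
s=r.state();print({k:np.round(v,3).tolist() for k,v in s.items()})
ims=[]
for c in ["side","top"]:
    f=r.grab_frame(c);im=f["pixels"];cv2.imwrite(f"pics/{c}0.png",im[:,:,::-1])
    print(c,np.round(f["camera_matrix"],1).tolist(),np.round(f["R"],3).tolist(),np.round(f["t"],3).tolist())
    for n in ["winding_crank","small_crank","shaft_end"]:
        print(n,[(round(d["p"],2),np.round(d["location"],3).tolist()) for d in r.tip_of(c,n)])
E
```

```text
pics
{'time': 0.0, 'q': [-1.304, 0.309, 1.635, -0.0, 1.2, -0.07], 'qd': [0.002, 0.0, 0.001, 0.001, -0.0, 0.002], 'tau': [-0.0, -41.525, -27.667, -0.0, 0.01, -0.0], 'tcp_pos': [0.206, -0.589, 0.23], 'tcp_rot': [0.41, 0.577, -0.409, 0.576], 'ft_force': [-0.236, -0.505, -0.213], 'moment': [0.016, -0.003, 0.045], 'width': 0.085}
side [[390.9, 0.0, 330.6], [0.0, 390.9, 199.2], [0.0, 0.0, 1.0]] [[0.958, -0.285, -0.023], [-0.184, -0.554, -0.812], [0.218, 0.782, -0.583]] [-0.529, 0.14, 0.9]
winding_crank [(0.7, [0.477, -0.202, -0.001]), (0.57, [0.637, 0.278, -0.0])]
small_crank [(0.8, [0.516, -0.325, -0.0])]
shaft_end [(0.47, [0.484, 0.117, 0.082])]
top [[361.0, 0.0, 317.0], [0.0, 361.0, 195.0], [0.0, 0.0, 1.0]] [[0.027, -0.999, 0.027], [-0.988, -0.031, -0.149], [0.149, -0.022, -0.989]] [-0.058, 0.532, 1.048]
winding_crank [(0.78, [0.475, -0.2, 0.001]), (0.66, [0.636, 0.28, -0.001])]
small_crank [(0.41, [0.522, -0.326, 0.005])]
shaft_end [(0.57, [0.483, 0.115, 0.078])]
```

View pics/top0.png

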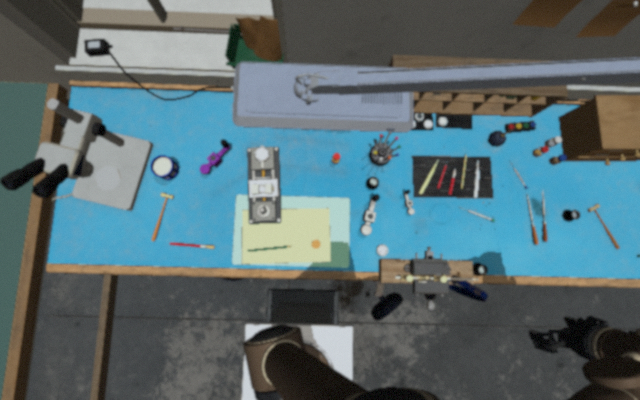

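View pics/side0.png

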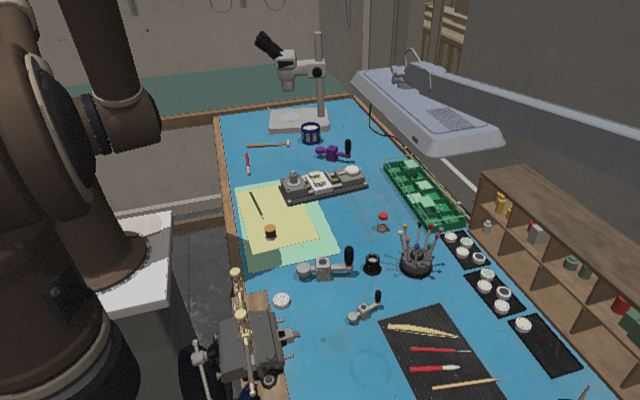

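The steel crank at top px (370,214) or side px (325,268) is the larger one. What could be mistaken for it is the purple look-alike at top (215,157) and the smaller steel crank at top (408,202). The shaft is at top (263,210). I'll write a helper and go to look from above with the wrist camera.

```bash
cat > h.py <<'E'
from rig import r
import cv2,numpy as np
from scipy.spatial.transform import Rotation as Ro
def pose():
    s=r.state(); return np.array(s["tcp_pos"]),Ro.from_quat(s["tcp_rot"]),s
def down(jaw):  # tool down, jaw axis (tool z) at world yaw jaw
    x=np.array([0,0,-1.]);z=np.array([np.cos(jaw),np.sin(jaw),0]);return Ro.from_matrix(np.c_[x,np.cross(z,x),z])
def plan(p,jaw,n,start=None):
    """equal rows from here to tcp p, tool down with jaw axis at yaw jaw (mod pi, nearest)"""
    p0,R0,_=pose() if start is None else (*start,0)
    z=R0.as_matrix()[:,2];j0=np.arctan2(z[1],z[0]);jaw=j0+(jaw-j0+np.pi/2)%np.pi-np.pi/2
    rv=(R0.inv()*down(jaw)).as_rotvec()/n;P=p0.copy();R=R0;out=[]
    for i in range(n):
        d=R.inv().apply((np.array(p)-p0)/n);out.append(np.round(np.r_[d/.3,rv/.12],3));P=P+R.apply(out[-1][:3]*.3);R=R*Ro.from_rotvec(out[-1][3:]*.12)
    for o in out: print(",".join(f"{v:g}" for v in o))
    print("ends",P.round(4),"jaw0",np.degrees(j0).round(1),"jaw",np.degrees(jaw).round(1))
    return P,R
def cam(name):
    p,R,_=pose();f=r.grab_frame(name);K=f["camera_matrix"]
    if name=="wrist":
        T=np.eye(4);T[:3,:3]=R.as_matrix();T[:3,3]=p;W=np.linalg.inv(T@np.array(f["hand_eye"]))
    else: W=np.eye(4);W[:3,:3]=f["R"];W[:3,3]=f["t"]
    return f["pixels"],np.array(K),W
def onplane(px,K,W,z):
    C=np.linalg.inv(W);d=np.linalg.solve(K,np.array([px[0],px[1],1.]));d=C[:3,:3]@d;c=C[:3,3];return c+d*(z-c[2])/d[2]
def proj(X,K,W):
    c=W[:3,:3]@np.array(X)+W[:3,3];c=K@c;return c[:2]/c[2]
E
python3 - <<'E'
from h import *
p,R,s=pose();print(R.as_matrix().round(3))
f=r.grab_frame("wrist");print(np.round(f["hand_eye"],3).tolist(),f["camera_matrix"][0])
plan([0.44,-0.20,0.27],np.radians(76),10)
E
```

```text
[[-0.     0.944  0.33 ]
 [ 0.     0.33  -0.944]
 [-1.     0.    -0.   ]]
[[-0.001, -0.318, 0.948, -0.144], [0.0, -0.948, -0.318, 0.083], [1.0, 0.0, 0.001, -0.0], [0.0, 0.0, 0.0, 1.0]] [352.09407945   0.         320.98323185]
-0.013,0.116,-0.097,0.484,-0,0
-0.013,0.111,-0.104,0.484,-0,0
-0.013,0.104,-0.11,0.484,-0,0
-0.013,0.098,-0.116,0.484,-0,0
-0.013,0.091,-0.121,0.484,-0,0
-0.013,0.084,-0.126,0.484,-0,0
-0.013,0.076,-0.131,0.484,-0,0
-0.013,0.069,-0.135,0.484,-0,0
-0.013,0.061,-0.139,0.484,-0,0
-0.013,0.052,-0.142,0.484,-0,0
ends [ 0.44   -0.1997  0.2702] jaw0 -70.7 jaw -104.0
```

Request:
{"op": "arm_command", "data": {"increments": [-0.013,0.116,-0.097,0.484,0,0,85,-0.013,0.111,-0.104,0.484,0,0,85,-0.013,0.104,-0.11,0.484,0,0,85,-0.013,0.098,-0.116,0.484,0,0,85,-0.013,0.091,-0.121,0.484,0,0,85,-0.013,0.084,-0.126,0.484,0,0,85,-0.013,0.076,-0.131,0.484,0,0,85,-0.013,0.069,-0.135,0.484,0,0,85,-0.013,0.061,-0.139,0.484,0,0,85,-0.013,0.052,-0.142,0.484,0,0,85]}}

```text
time: 1.7
tcp_pos: [0.4407, -0.1985, 0.2708]
tcp_rot: [0.558, 0.435, -0.557, 0.435]
ft_force: [0.6, 0.1, -0.0]
width: 0.0849
```

Request:
{"op": "arm_command", "data": {"increments": [0,0,0,0,0,0,85,0,0,0,0,0,0,85]}}

```text
time: 1.95
tcp_pos: [0.4398, -0.1999, 0.2703]
tcp_rot: [-0.557, -0.436, 0.557, -0.436]
ft_force: [0.1, -0.2, -0.3]
width: 0.0851
```

Run:
```python
from h import *
p,R,s=pose();print(p.round(4),s["time"],np.round(s["q"],2),R.as_matrix().round(2).tolist())
im,K,W=cam("wrist");cv2.imwrite("pics/w1.png",im[:,:,::-1])
for n in ["winding_crank","small_crank"]:
    print(n,[(round(d["p"],2),np.round(d["location"],4).tolist(),proj(d["location"],K,W).round()) for d in r.tip_of("wrist",n)])
m=r.trace("wrist","winding_crank")
for d in m: 
    ys,xs=np.nonzero(d["pixels"]);print(d["p"],xs.min(),xs.max(),ys.min(),ys.max())
```

```text
[ 0.4398 -0.1999  0.2703] 1.95 [-0.52 -0.01  1.92 -0.    1.23  1.3 ] [[-0.0, 0.97, -0.24], [-0.0, -0.24, -0.97], [-1.0, -0.0, 0.0]]
winding_crank [(0.61, [0.4798, -0.2037, -0.0032], array([316., 121.]))]
small_crank [(0.76, [0.5229, -0.3267, -0.0048], array([415.,  54.]))]
0.84 300 328 60 178
```

View pics/w1.png

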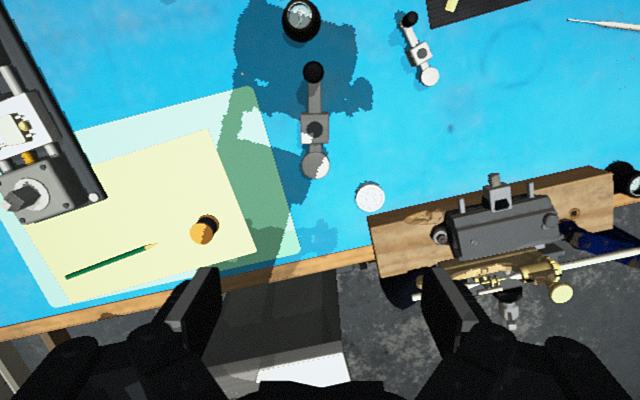

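The wrist view shows the steel crank upright, with its knob at (313,72), hub at (315,127) and counterweight at (315,165). The small crank is at (418,50) and the shaft is half in view at (20,195). Next is a close crop with the model overlaid.

```bash
cat >> h.py <<'E'
def crank_pts(x,y,yaw,z=0):
    a=lambda u,v,h:[x+u*np.cos(yaw)-v*np.sin(yaw),y+u*np.sin(yaw)+v*np.cos(yaw),z+h]
    sq=[a(u,v,.044) for u,v in [(-.015,-.015),(.015,-.015),(.015,.015),(-.015,.015)]]
    t=np.linspace(0,2*np.pi,24)
    kn=[a(.055+.01*np.cos(q),.01*np.sin(q),.08) for q in t]
    cw=[a(-.041+.016*np.cos(q),.016*np.sin(q),.032) for q in t]
    return sq,kn,cw
def draw(im,K,W,pts,S,off):
    for g in pts: cv2.polylines(im,[np.int32([(proj(X,K,W)-off+.5)*S*8 for X in g])],True,(0,0,255),1,cv2.LINE_AA,3)
E
python3 - <<'E'
from h import *
im,K,W=cam("wrist");m=r.trace("wrist","winding_crank")[0]["pixels"]
from scipy.optimize import minimize
# knob axis yaw from dark knob top & trace
k=(im.max(2)<70)&m; ys,xs=np.nonzero(k); print("dark",xs.mean(),ys.mean(),xs.min(),xs.max(),ys.min(),ys.max())
off=np.array([270,45]);S=5;c=cv2.resize(im[45:190,270:370,::-1],None,fx=S,fy=S,interpolation=cv2.INTER_CUBIC)[:600*1]
x0=(.4785,-.2025,np.radians(-14));c2=c.copy();draw(c2,K,W,crank_pts(*x0),S,off)
out=np.hstack([c,c2])[:, :];out=cv2.resize(out,(800,int(out.shape[0]*.8)))[:600];cv2.imwrite("pics/w1c.png",out)
E
```

```text
dark 312.594495412844 90.97431192660551 302 326 62 154
```

View pics/w1c.png

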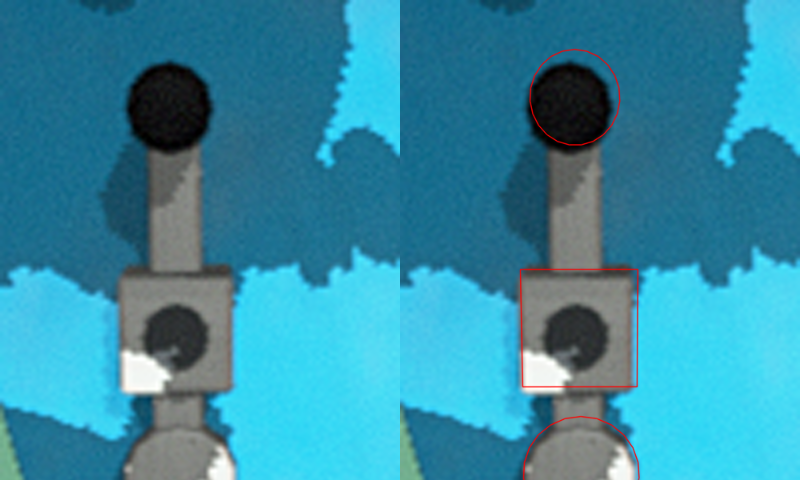

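The hub centre is about 1.6 mm short of the model's fit, so the crank is at (0.477,-0.2015) with a yaw of -13.5°. That agrees with the network. I'll approach and grip the hub.

Run:
```python
from h import *
plan([.477,-.2015,.016],np.radians(76.5),10)
```

```text
0.085,0.012,-0.003,-0.008,0,0
0.085,0.012,-0.003,-0.008,0,0
0.085,0.012,-0.003,-0.008,0,0
0.085,0.012,-0.003,-0.008,0,0
0.085,0.012,-0.003,-0.008,0,0
0.085,0.012,-0.003,-0.008,0,0
0.085,0.012,-0.003,-0.008,0,0
0.085,0.012,-0.003,-0.008,0,0
0.085,0.012,-0.003,-0.008,0,0
0.085,0.012,-0.003,-0.008,0,0
ends [ 0.4765 -0.2004  0.0151] jaw0 -104.1 jaw -103.5
```

Request:
{"op": "arm_command", "data": {"increments": [0,0.062,-0.013,-0.04,0,0,70,0,0.061,-0.013,-0.04,0,0,70,0.12,0,0,0,0,0,70,0.14,0,0,0,0,0,70,0.14,0,0,0,0,0,70,0.14,0,0,0,0,0,70,0.12,0,0,0,0,0,70,0.1,0,0,0,0,0,70,0.086,0,0,0,0,0,70,0,0,0,0,0,0,70]}}

```text
time: 3.5
tcp_pos: [0.4768, -0.2, 0.014]
tcp_rot: [-0.554, -0.44, 0.556, -0.437]
ft_force: [-1.2, 0.3, 0.0]
width: 0.0704
```

Request:
{"op": "arm_command", "data": {"increments": [0,0,0,0,0,0,20,0,0,0,0,0,0,20,0,0,0,0,0,0,20,0,0,0,0,0,0,20,0,0,0,0,0,0,20,0,0,0,0,0,0,20], "squeeze": 50}}

```text
time: 4.25
tcp_pos: [0.4793, -0.2019, 0.018]
tcp_rot: [0.556, 0.437, -0.554, 0.439]
ft_force: [0.2, 0.1, 6.5]
width: 0.0292
```

Request:
{"op": "arm_command", "data": {"increments": [-0.04,0,0,0,0,0,20,-0.1,0,0,0,0,0,20,-0.15,0,0,0,0,0,20,-0.15,0,0,0,0,0,20,-0.1,0,0,0,0,0,20,0,0,0,0,0,0,20,0,0,0,0,0,0,20]}}

```text
time: 5.12
tcp_pos: [0.4761, -0.2002, 0.1768]
tcp_rot: [-0.555, -0.439, 0.556, -0.437]
ft_force: [0.1, -0.2, -3.8]
width: 0.0292
```

Run:
```python
from h import *
p,R,s=pose();print(p.round(4),s["width"],np.round(s["ft_force"],2),np.round(s["moment"],3),R.as_matrix().round(3).tolist())
plan([.484-.05,.116,.26],np.radians(76.5),10)
```

```text
[ 0.4761 -0.2002  0.1768] 0.029228336699314808 [ 0.12 -0.16 -3.84] [ 0.007 -0.023 -0.056] [[-0.003, 0.973, -0.232], [0.002, -0.232, -0.973], [-1.0, -0.003, -0.001]]
-0.028,-0.038,-0.099,0.001,-0.001,0.003
-0.028,-0.038,-0.099,0.001,-0.001,0.003
-0.028,-0.038,-0.099,0.001,-0.001,0.003
-0.028,-0.038,-0.099,0.001,-0.001,0.003
-0.028,-0.038,-0.099,0.001,-0.001,0.003
-0.028,-0.038,-0.099,0.001,-0.001,0.003
-0.028,-0.038,-0.099,0.001,-0.001,0.003
-0.028,-0.038,-0.099,0.001,-0.001,0.003
-0.028,-0.038,-0.099,0.001,-0.001,0.003
-0.028,-0.038,-0.099,0.001,-0.001,0.003
ends [0.4345 0.1151 0.2611] jaw0 -103.4 jaw -103.5
```

Request:
{"op": "arm_command", "data": {"increments": [-0.035,-0.058,-0.129,0,0,0,20,-0.035,-0.058,-0.129,0,0,0,20,-0.035,-0.058,-0.129,0,0,0,20,-0.035,-0.058,-0.129,0,0,0,20,-0.035,-0.058,-0.129,0,0,0,20,-0.035,-0.058,-0.129,0,0,0,20,-0.035,-0.058,-0.129,0,0,0,20,-0.035,-0.058,-0.129,0,0,0,20,0,0,0,0,0,0,20,0,0,0,0,0,0,20]}}

```text
time: 6.38
tcp_pos: [0.4129, 0.1319, 0.2605]
tcp_rot: [-0.553, -0.439, 0.556, -0.438]
ft_force: [0.4, -0.8, -3.2]
width: 0.0296
```

Run:
```python
from h import *
p,R,s=pose();print(p.round(4),s["time"],np.round(s["q"],2),np.round(s["ft_force"],2))
im,K,W=cam("wrist")
q=proj([.484,.116,.079],K,W);print(q)
for n in ["shaft_end","winding_crank"]:
  print(n,[(round(d["p"],2),np.round(d["location"],4).tolist(),proj(d["location"],K,W).round()) for d in r.tip_of("wrist",n)])
x,y=np.int32(q);x0=min(max(x-60,0),520);y0=min(max(y-60,0),280)
c=cv2.resize(im[y0:y0+120,x0:x0+120],(480,480),interpolation=cv2.INTER_CUBIC)
b=cv2.resize(im,(320,200));o=np.zeros((480,800,3),np.uint8);o[:,:480]=c;o[:200,480:]=b;cv2.imwrite("pics/w2.png",o[:,:,::-1]);cv2.imwrite("pics/w2full.png",im[:,:,::-1]);print(x0,y0)
```

```text
[0.4129 0.1319 0.2605] 6.375 [ 0.21 -0.1   2.02 -0.    1.22  2.01] [ 0.42 -0.75 -3.17]
[320.35634335  92.66722483]
shaft_end [(0.57, [0.4831, 0.1184, 0.0785], array([318.,  94.]))]
winding_crank [(0.91, [0.4117, 0.1294, 0.2386], array([328., 250.]))]
260 32
```

View pics/w2.png

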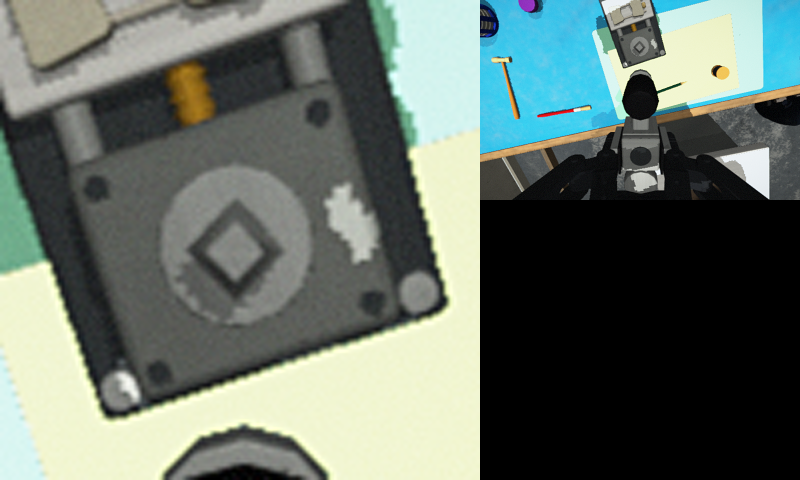

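Run:
```python
from h import *
im,K,W=cam("wrist");p,R,s=pose()
g=cv2.cvtColor(im,cv2.COLOR_RGB2GRAY).astype(np.float32)
def rect(cx,cy,z,half,N,src):
    u=np.linspace(-half,half,N);X,Y=np.meshgrid(u,u[::-1]);P=np.stack([X+cx,Y+cy,0*X+z],-1).reshape(-1,3)
    c=(W[:3,:3]@P.T).T+W[:3,3];q=(K@c.T).T;q=(q[:,:2]/q[:,2:]).reshape(N,N,2).astype(np.float32)
    return cv2.remap(src,q[...,0],q[...,1],cv2.INTER_CUBIC)
for z,rm in [(.069,.0125),(.079,.008)]:
    N=200;h=.02;a=rect(.483,.1175,z,h,N,g);a=cv2.GaussianBlur(a,(0,0),2.5)
    gx=cv2.Sobel(a,cv2.CV_32F,1,0);gy=-cv2.Sobel(a,cv2.CV_32F,0,1)
    u=np.linspace(-h,h,N);X,Y=np.meshgrid(u,u[::-1]);m=np.hypot(X,Y)<rm
    w=(gx**2+gy**2)*m;ang=np.arctan2(gy,gx);v=(w*np.exp(4j*ang)).sum();print(z,"side angle mod90",np.degrees(np.angle(v))/4,"coh",abs(v)/w.sum())
A=rect(.483,.1175,.069,.025,400,im)
# hub overlay
M=R.as_matrix();yaw=np.arctan2(M[1,1],M[0,1]);c=crank_pts(p[0],p[1],yaw,p[2]-.0148)
q=np.array([proj(X,K,W) for X in c[0]]);print(q.round(1).tolist(),np.degrees(yaw))
x0,y0=265,215;B=cv2.resize(im[y0:y0+100,x0:x0+100],(400,400),interpolation=cv2.INTER_CUBIC)
draw(B,K,W,c[:1],4,np.array([x0,y0]));cv2.imwrite("pics/w2b.png",np.hstack([A,B])[:,:,::-1])
```

```text
0.069 side angle mod90 31.055182 coh 0.6971315
0.079 side angle mod90 31.87447 coh 0.74382615
[[361.1, 341.9], [364.2, 275.3], [282.7, 275.3], [285.3, 342.0]] -13.532910686758685
```

View pics/w2b.png

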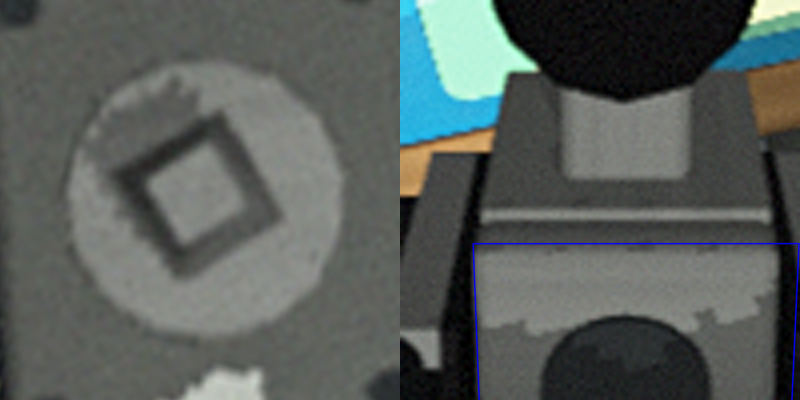

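Run:
```python
from h import *
plan([.483,.1175,.20],np.radians(121.4),9)
```

```text
0.023,0.026,-0.001,-0.726,0,0.002
0.023,0.026,0.001,-0.726,0,0.002
0.023,0.026,0.004,-0.726,0,0.002
0.023,0.025,0.006,-0.726,0,0.002
0.023,0.025,0.008,-0.726,0,0.002
0.023,0.024,0.01,-0.726,0,0.002
0.023,0.023,0.012,-0.726,0,0.002
0.023,0.022,0.014,-0.726,0,0.002
0.023,0.021,0.016,-0.726,0,0.002
ends [0.4829 0.1175 0.1994] jaw0 -103.5 jaw -58.6
```

Request:
{"op": "arm_command", "data": {"increments": [0.023,0.026,-0.001,-0.726,0,0.002,20,0.023,0.026,0.001,-0.726,0,0.002,20,0.023,0.026,0.004,-0.726,0,0.002,20,0.023,0.025,0.006,-0.726,0,0.002,20,0.023,0.025,0.008,-0.726,0,0.002,20,0.023,0.024,0.01,-0.726,0,0.002,20,0.023,0.023,0.012,-0.726,0,0.002,20,0.023,0.022,0.014,-0.726,0,0.002,20,0.023,0.021,0.016,-0.726,0,0.002,20,0,0,0,0,0,0,20]}}

```text
time: 7.82
tcp_pos: [0.4832, 0.1177, 0.1996]
tcp_rot: [0.346, 0.616, -0.346, 0.617]
ft_force: [-0.4, 0.2, -2.6]
width: 0.0291
```

Request:
{"op": "arm_command", "data": {"increments": [0.1,0,0,0,0,0,20,0.1,0,0,0,0,0,20,0.08,0,0,0,0,0,20,0,0,0,0,0,0,20,0,0,0,0,0,0,20]}}

```text
time: 8.45
tcp_pos: [0.4843, 0.1187, 0.1175]
tcp_rot: [0.347, 0.616, -0.345, 0.618]
ft_force: [0.4, 0.2, -2.8]
width: 0.029
```

Run:
```python
from h import *
p,R,s=pose();print(p.round(4),s["time"],np.round(s["q"],2),np.round(s["ft_force"],2))
plan([.483,.1175,.1098],np.radians(121.4),1)
im,K,W=cam("side");print([(round(d["p"],2),np.round(d["location"],4).tolist()) for d in r.tip_of("side","winding_crank")])
x0,y0=235,100
cv2.imwrite("pics/s3.png",cv2.resize(im[y0:y0+120,x0:x0+140,::-1],None,fx=5,fy=5,interpolation=cv2.INTER_CUBIC)[:600])
```

```text
[0.4843 0.1187 0.1175] 8.45 [0.15 0.21 2.02 0.   0.91 1.18] [ 0.39  0.25 -2.83]
0.026,-0.006,0.001,0.005,0.011,-0.028
ends [0.483  0.1175 0.1097] jaw0 -58.6 jaw -58.6
[(0.98, [0.6363, 0.2785, -0.001]), (0.64, [0.4841, 0.1165, 0.0963])]
```

View pics/s3.png

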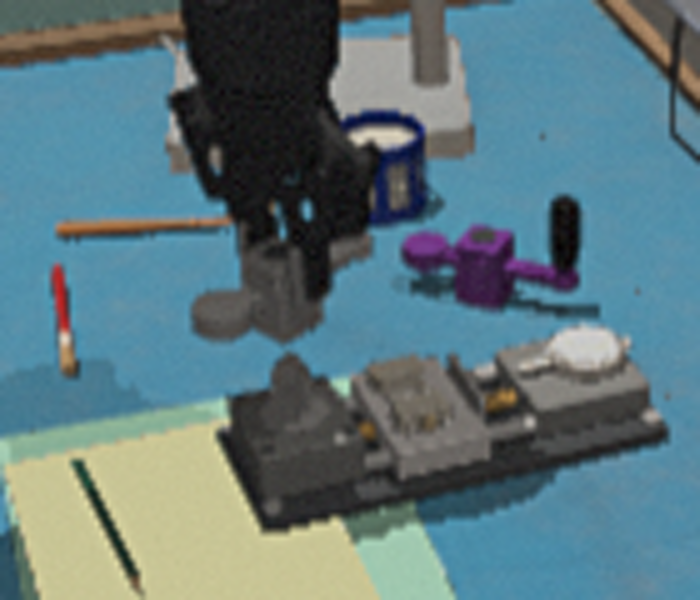

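The side view shows the crank upright over the shaft, its hub underside at px (285,335) just above the shaft tip at (290,360). Lowering it slowly.

Request:
{"op": "arm_command", "data": {"increments": [0.03,0,0,0,0,0,20,0.03,0,0,0,0,0,20,0.03,0,0,0,0,0,20,0.03,0,0,0,0,0,20,0,0,0,0,0,0,20]}}

```text
time: 9.18
tcp_pos: [0.4834, 0.1188, 0.0795]
tcp_rot: [0.346, 0.617, -0.345, 0.617]
ft_force: [0.4, 0.0, -2.5]
width: 0.029
```

Request:
{"op": "arm_command", "data": {"increments": [0.02,0,0,0,0,0,20,0.02,0,0,0,0,0,20,0.01,0,0,0,0,0,20,0,0,0,0,0,0,20]}}

```text
time: 9.68
tcp_pos: [0.4835, 0.1188, 0.0652]
tcp_rot: [0.346, 0.616, -0.345, 0.617]
ft_force: [0.8, 0.1, -2.6]
width: 0.0292
```

Request:
{"op": "arm_command", "data": {"increments": [0.01,0,0,0,0,0,20,0.005,0,0,0,0,0,20,0,0,0,0,0,0,20]}}

```text
time: 10.05
tcp_pos: [0.4838, 0.1188, 0.063]
tcp_rot: [0.346, 0.617, -0.345, 0.617]
ft_force: [-4.9, -1.4, 12.1]
width: 0.0292
```

Request:
{"op": "arm_command", "data": {"increments": [0.005,0,0,0,0,0,20,0,0,0,0,0,0,20]}}

```text
time: 10.3
tcp_pos: [0.4838, 0.1188, 0.0629]
tcp_rot: [0.346, 0.617, -0.345, 0.617]
ft_force: [-8.7, -2.8, 22.1]
width: 0.0291
```

Request:
{"op": "arm_command", "data": {"increments": [-0.01,0,0,0,0,0,20,0,0,0,0,0,0,20,0,0,0,0,0,0,60,0,0,0,0,0,0,60,0,0,0,0,0,0,60,0,0,0,0,0,0,60]}}

```text
time: 11.05
tcp_pos: [0.4835, 0.1188, 0.0623]
tcp_rot: [0.346, 0.616, -0.345, 0.617]
ft_force: [0.4, 0.3, -0.5]
width: 0.06
```

Request:
{"op": "arm_command", "data": {"increments": [-0.1,0,0,0,0,0,60,-0.15,0,0,0,0,0,60,-0.15,0,0,0,0,0,60,-0.1,0,0,0,0,0,60,0,-0.15,0,0,0,0,60,0,0,0,0,0,0,60]}}

```text
time: 11.8
tcp_pos: [0.4422, 0.0944, 0.2118]
tcp_rot: [0.346, 0.617, -0.346, 0.617]
ft_force: [0.4, -0.0, -0.0]
width: 0.0599
```

Run:
```python
from h import *
p,R,s=pose();print(p.round(4),s["time"],np.round(s["q"],2),np.round(s["ft_force"],2))
im2,K,W=cam("side");print([(round(d["p"],2),np.round(d["location"],4).tolist()) for d in r.tip_of("side","winding_crank")])
x0,y0=255,100
a=cv2.resize(im2[y0:y0+120,x0:x0+120],(400,400),interpolation=cv2.INTER_CUBIC)
draw(a,K,W,crank_pts(.483,.1175,np.radians(31.4),.045)[:2],400/120,np.array([x0,y0]))
im,K,W=cam("wrist");print([(round(d["p"],2),np.round(d["location"],4).tolist()) for d in r.tip_of("wrist","winding_crank")])
q=np.int32(proj([.483,.1175,.09],K,W));print(q);x0,y0=np.clip(q-[60,50],[0,0],[520,300])
b=cv2.resize(im[y0:y0+100,x0:x0+100],(400,400),interpolation=cv2.INTER_CUBIC)
draw(b,K,W,crank_pts(.483,.1175,np.radians(31.4),.045),4,np.array([x0,y0]))
cv2.imwrite("pics/s4.png",np.hstack([a,b])[:,:,::-1])
```

```text
[0.4422 0.0944 0.2118] 11.8 [ 0.11 -0.01  2.04 -0.    1.11  1.14] [ 0.39 -0.04 -0.01]
[(0.96, [0.6368, 0.2771, 0.0004]), (0.64, [0.4843, 0.1165, 0.0434])]
[(0.87, [0.4833, 0.115, 0.0414])]
[321 136]
```

View pics/s4.png

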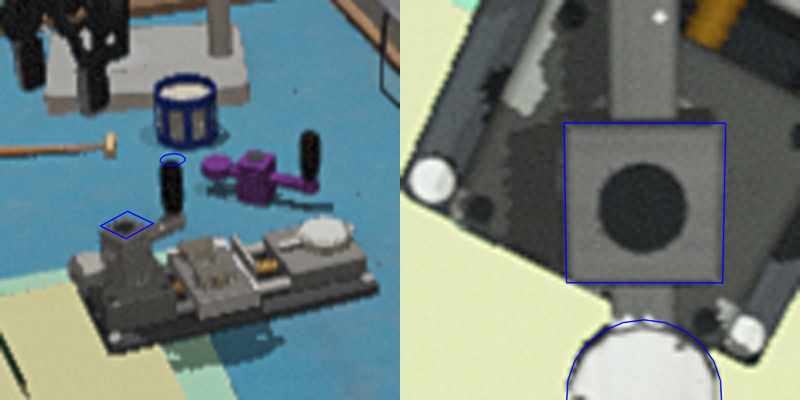

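The crank is seated: the hub outline matches the model at z=0.045 in both views (side px (293,168), wrist px (322,142)). Next I grip the knob.

Run:
```python
from h import *
p,R=plan([.5303,.1469,.2],np.radians(121.4),3);print(pose()[0])
```

```text
0.014,0.11,0,0.005,0.003,-0.008
0.014,0.11,0,0.005,0.003,-0.008
0.014,0.11,0,0.005,0.003,-0.008
ends [0.5302 0.1472 0.2   ] jaw0 -58.5 jaw -58.6
[0.44568993 0.09548112 0.21244561]
```

Request:
{"op": "arm_command", "data": {"increments": [0.014,0.11,0,0,0,0,45,0.014,0.11,0,0,0,0,45,0.014,0.11,0,0,0,0,45,0,0,0,0,0,0,45,0,0,0,0,0,0,45]}}

```text
time: 12.62
tcp_pos: [0.5291, 0.147, 0.1992]
tcp_rot: [0.345, 0.617, -0.345, 0.617]
ft_force: [-0.6, -1.4, 0.4]
width: 0.0452
```

Run:
```python
from h import *
print(pose()[0],pose()[2]["width"]);plan([.5303,.1469,.092],np.radians(121.4),1)
```

```text
[0.52906471 0.14700727 0.19921146] 0.04518597766363877
0.357,0.003,0.002,0.017,0.002,-0.002
ends [0.5302 0.147  0.0921] jaw0 -58.5 jaw -58.6
```

Request:
{"op": "arm_command", "data": {"increments": [0.12,0.002,0.002,0,0,0,45,0.12,0,0,0,0,0,45,0.08,0,0,0,0,0,45,0.037,0,0,0,0,0,45,0,0,0,0,0,0,45,0,0,0,0,0,0,10,0,0,0,0,0,0,10,0,0,0,0,0,0,10,0,0,0,0,0,0,10,0,0,0,0,0,0,10], "squeeze": 30}}

```text
time: 13.88
tcp_pos: [0.5318, 0.1471, 0.094]
tcp_rot: [0.347, 0.616, -0.344, 0.618]
ft_force: [0.4, 0.8, 5.0]
width: 0.019
```

Run:
```python
from h import *
p,R,s=pose();print(p.round(4),s["width"],np.round(s["ft_force"],2))
a=np.radians(12*np.arange(0,31));Y=.055*np.cos(a)/.3;Z=.055*np.sin(a)/.3
for i,(y,z) in enumerate(zip(np.diff(Y),np.diff(Z))): print(f"[0,{y:.4f},{z:.4f},0,0,0,10]",end="\n" if i%10==9 else ",")
```

```text
[0.5318 0.1471 0.094 ] 0.019021031993425 [0.41 0.83 5.04]
[0,-0.0040,0.0381,0,0,0,10],[0,-0.0118,0.0365,0,0,0,10],[0,-0.0192,0.0332,0,0,0,10],[0,-0.0256,0.0285,0,0,0,10],[0,-0.0310,0.0225,0,0,0,10],[0,-0.0350,0.0156,0,0,0,10],[0,-0.0375,0.0080,0,0,0,10],[0,-0.0383,0.0000,0,0,0,10],[0,-0.0375,-0.0080,0,0,0,10],[0,-0.0350,-0.0156,0,0,0,10]
[0,-0.0310,-0.0225,0,0,0,10],[0,-0.0256,-0.0285,0,0,0,10],[0,-0.0192,-0.0332,0,0,0,10],[0,-0.0118,-0.0365,0,0,0,10],[0,-0.0040,-0.0381,0,0,0,10],[0,0.0040,-0.0381,0,0,0,10],[0,0.0118,-0.0365,0,0,0,10],[0,0.0192,-0.0332,0,0,0,10],[0,0.0256,-0.0285,0,0,0,10],[0,0.0310,-0.0225,0,0,0,10]
[0,0.0350,-0.0156,0,0,0,10],[0,0.0375,-0.0080,0,0,0,10],[0,0.0383,0.0000,0,0,0,10],[0,0.0375,0.0080,0,0,0,10],[0,0.0350,0.0156,0,0,0,10],[0,0.0310,0.0225,0,0,0,10],[0,0.0256,0.0285,0,0,0,10],[0,0.0192,0.0332,0,0,0,10],[0,0.0118,0.0365,0,0,0,10],[0,0.0040,0.0381,0,0,0,10]
```

Request:
{"op": "arm_command", "data": {"increments": [0,-0.004,0.0381,0,0,0,10,0,-0.0118,0.0365,0,0,0,10,0,-0.0192,0.0332,0,0,0,10,0,-0.0256,0.0285,0,0,0,10,0,-0.031,0.0225,0,0,0,10]}}

```text
time: 14.5
tcp_pos: [0.5333, 0.0926, 0.0939]
tcp_rot: [0.348, 0.616, -0.344, 0.618]
ft_force: [0.5, 3.4, 6.1]
width: 0.0193
```

```bash
cat >> h.py <<'E'
def chk():
    p,R,s=pose();M=R.as_matrix();d=p[:2]-[.4834,.1182];print("t",s["time"],"xyz",p.round(4),"w",round(s["width"],4),"F",np.round(s["ft_force"],1),"r",np.hypot(*d).round(4),"cw deg",(31.4-np.degrees(np.arctan2(d[1],d[0]))).round(1),"q6",s["q"][5].round(2) if hasattr(s["q"],'round') else round(s["q"][5],2), "tilt",M[:,0].round(3))
E
python3 -c "
from h import *
chk()"
```

```text
t 14.5 xyz [0.5333 0.0926 0.0939] w 0.0193 F [0.5 3.4 6.1] r 0.0561 cw deg 58.6 q6 1.11 tilt [ 0.005  0.003 -1.   ]
```

Request:
{"op": "arm_command", "data": {"increments": [0,-0.035,0.0156,0,0,0,10,0,-0.0375,0.008,0,0,0,10,0,-0.0383,0,0,0,0,10,0,-0.0375,-0.008,0,0,0,10,0,-0.035,-0.0156,0,0,0,10,0,-0.031,-0.0225,0,0,0,10,0,-0.0256,-0.0285,0,0,0,10,0,-0.0192,-0.0332,0,0,0,10,0,-0.0118,-0.0365,0,0,0,10,0,-0.004,-0.0381,0,0,0,10]}}

```text
time: 15.75
tcp_pos: [0.4381, 0.0888, 0.0937]
tcp_rot: [0.346, 0.615, -0.345, 0.619]
ft_force: [3.4, -2.0, 5.9]
width: 0.0187
```

```bash
python3 -c "
from h import *
chk()"
```

```text
t 15.75 xyz [0.4381 0.0888 0.0937] w 0.0187 F [ 3.4 -2.   5.9] r 0.054 cw deg 178.4 q6 1.13 tilt [ 0.006 -0.001 -1.   ]
```

Request:
{"op": "arm_command", "data": {"increments": [0,0.004,-0.0381,0,0,0,10,0,0.0118,-0.0365,0,0,0,10,0,0.0192,-0.0332,0,0,0,10,0,0.0256,-0.0285,0,0,0,10,0,0.031,-0.0225,0,0,0,10,0,0.035,-0.0156,0,0,0,10,0,0.0375,-0.008,0,0,0,10,0,0.0383,0,0,0,0,10,0,0.0375,0.008,0,0,0,10,0,0.035,0.0156,0,0,0,10]}}

```text
time: 17.0
tcp_pos: [0.4798, 0.1744, 0.0937]
tcp_rot: [0.346, 0.618, -0.346, 0.615]
ft_force: [-4.3, 6.3, 14.1]
width: 0.0189
```

Request:
{"op": "arm_command", "data": {"increments": [0,0.031,0.0225,0,0,0,10,0,0.0256,0.0285,0,0,0,10,0,0.0192,0.0332,0,0,0,10,0,0.0118,0.0365,0,0,0,10,0,0.004,0.0381,0,0,0,10]}}

```text
time: 17.62
tcp_pos: [0.5317, 0.1483, 0.0941]
tcp_rot: [0.347, 0.616, -0.344, 0.618]
ft_force: [1.0, 5.0, 7.4]
width: 0.019
```

Run:
```python
from h import *
chk()
im2,K,W=cam("side")
print([(round(d["p"],2),np.round(d["location"],4).tolist()) for d in r.tip_of("side","winding_crank")])
x0,y0=265,140
a=cv2.resize(im2[y0:y0+80,x0:x0+120],(600,400),interpolation=cv2.INTER_CUBIC)
cv2.imwrite("pics/s5.png",a[:,:,::-1])
```

```text
t 17.625 xyz [0.5317 0.1483 0.0941] w 0.019 F [1.  5.  7.4] r 0.0569 cw deg -0.5 q6 1.21 tilt [ 0.005  0.003 -1.   ]
[(0.96, [0.4844, 0.1152, 0.0407]), (0.68, [0.6376, 0.2784, -0.0001])]
```

View pics/s5.png

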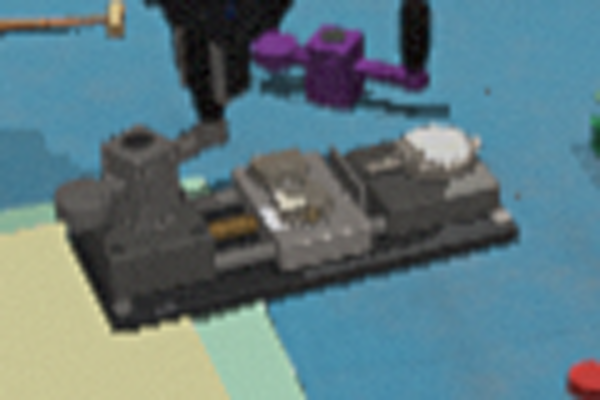

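After a full turn the carriage, px (325,180) to (340,190), has moved about 20 mm towards the gauge, and its plate now stands close to the gauge block. From here I wind in small steps and watch the force.

Request:
{"op": "arm_command", "data": {"increments": [0,-0.001,0.0192,0,0,0,10,0,-0.003,0.019,0,0,0,10,0,-0.005,0.0185,0,0,0,10,0,-0.0069,0.0179,0,0,0,10]}}

```text
time: 18.23
tcp_pos: [0.5395, 0.1259, 0.0941]
tcp_rot: [0.347, 0.615, -0.344, 0.618]
ft_force: [3.3, 2.5, 7.1]
width: 0.0193
```

Request:
{"op": "arm_command", "data": {"increments": [0,-0.0087,0.0171,0,0,0,10,0,-0.0105,0.0161,0,0,0,10]}}

```text
time: 18.48
tcp_pos: [0.5397, 0.1142, 0.0941]
tcp_rot: [0.347, 0.615, -0.344, 0.618]
ft_force: [2.8, 2.8, 6.9]
width: 0.0192
```

```bash
python3 -c "
from h import *
chk()"
```

```text
t 18.475 xyz [0.5397 0.1142 0.0941] w 0.0192 F [2.8 2.8 6.9] r 0.0564 cw deg 35.5 q6 1.15 tilt [ 0.005  0.001 -1.   ]
```

Request:
{"op": "arm_command", "data": {"increments": [0,-0.0121,0.0149,0,0,0,10,0,-0.0136,0.0136,0,0,0,10]}}

```text
time: 18.73
tcp_pos: [0.5374, 0.1027, 0.094]
tcp_rot: [0.347, 0.616, -0.344, 0.618]
ft_force: [3.6, 1.7, 6.8]
width: 0.0189
```

Request:
{"op": "arm_command", "data": {"increments": [0,-0.0149,0.0121,0,0,0,10,0,-0.0161,0.0105,0,0,0,10]}}

```text
time: 18.98
tcp_pos: [0.5328, 0.0919, 0.0939]
tcp_rot: [0.347, 0.616, -0.344, 0.618]
ft_force: [2.6, 1.8, 6.8]
width: 0.0193
```

Request:
{"op": "arm_command", "data": {"increments": [0,-0.0171,0.0087,0,0,0,10,0,-0.0179,0.0069,0,0,0,10]}}

```text
time: 19.23
tcp_pos: [0.5261, 0.0825, 0.0939]
tcp_rot: [0.347, 0.616, -0.345, 0.618]
ft_force: [1.5, 2.2, 8.0]
width: 0.019
```

Request:
{"op": "arm_command", "data": {"increments": [0,-0.0185,0.005,0,0,0,10,0,-0.019,0.003,0,0,0,10]}}

```text
time: 19.48
tcp_pos: [0.5176, 0.0747, 0.0938]
tcp_rot: [0.347, 0.616, -0.345, 0.618]
ft_force: [2.9, 3.2, 8.4]
width: 0.0193
```

Request:
{"op": "arm_command", "data": {"increments": [0,-0.0192,0.001,0,0,0,10,0,-0.0192,-0.001,0,0,0,10]}}

```text
time: 19.73
tcp_pos: [0.5078, 0.0688, 0.0938]
tcp_rot: [0.347, 0.616, -0.345, 0.618]
ft_force: [2.8, 2.3, 8.3]
width: 0.0191
```

Request:
{"op": "arm_command", "data": {"increments": [0,-0.019,-0.003,0,0,0,10,0,-0.0185,-0.005,0,0,0,10]}}

```text
time: 19.98
tcp_pos: [0.4971, 0.0651, 0.0937]
tcp_rot: [0.347, 0.616, -0.344, 0.618]
ft_force: [2.9, 2.5, 7.5]
width: 0.0191
```

Request:
{"op": "arm_command", "data": {"increments": [0,-0.0179,-0.0069,0,0,0,10,0,-0.0171,-0.0087,0,0,0,10]}}

```text
time: 20.23
tcp_pos: [0.486, 0.0636, 0.0937]
tcp_rot: [0.347, 0.615, -0.344, 0.618]
ft_force: [3.1, 2.8, 7.1]
width: 0.019
```

Request:
{"op": "arm_command", "data": {"increments": [0,-0.0161,-0.0105,0,0,0,10,0,-0.0149,-0.0121,0,0,0,10]}}

```text
time: 20.48
tcp_pos: [0.4749, 0.0645, 0.0937]
tcp_rot: [0.347, 0.615, -0.344, 0.619]
ft_force: [4.1, 2.0, 4.7]
width: 0.0192
```

Request:
{"op": "arm_command", "data": {"increments": [0,-0.0136,-0.0136,0,0,0,10,0,-0.0121,-0.0149,0,0,0,10]}}

```text
time: 20.72
tcp_pos: [0.4698, 0.0664, 0.0948]
tcp_rot: [0.348, 0.611, -0.342, 0.624]
ft_force: [16.8, -3.9, -2.5]
width: 0.0191
```

Request:
{"op": "arm_command", "data": {"increments": [0,-0.004,-0.006,0,0,0,10,0,0,0,0,0,0,10]}}

```text
time: 20.98
tcp_pos: [0.4691, 0.0667, 0.095]
tcp_rot: [0.348, 0.61, -0.342, 0.625]
ft_force: [16.5, -3.3, -3.9]
width: 0.0191
```

Run:
```python
from h import *
chk()
im2,K,W=cam("side")
im1=cv2.imread("pics/s5.png")
print([(round(d["p"],2),np.round(d["location"],4).tolist()) for d in r.tip_of("side","winding_crank")])
x0,y0=265,140
a=cv2.resize(im2[y0:y0+80,x0:x0+120],(750,500),interpolation=cv2.INTER_CUBIC)
cv2.imwrite("pics/s6.png",a[:,:,::-1])
```

```text
t 20.975 xyz [0.4691 0.0667 0.095 ] w 0.0191 F [16.5 -3.3 -3.9] r 0.0535 cw deg 136.9 q6 1.07 tilt [ 0.023 -0.003 -1.   ]
[(0.68, [0.4859, 0.1178, 0.0426]), (0.56, [0.6373, 0.2782, 0.0022])]
```

View pics/s6.png

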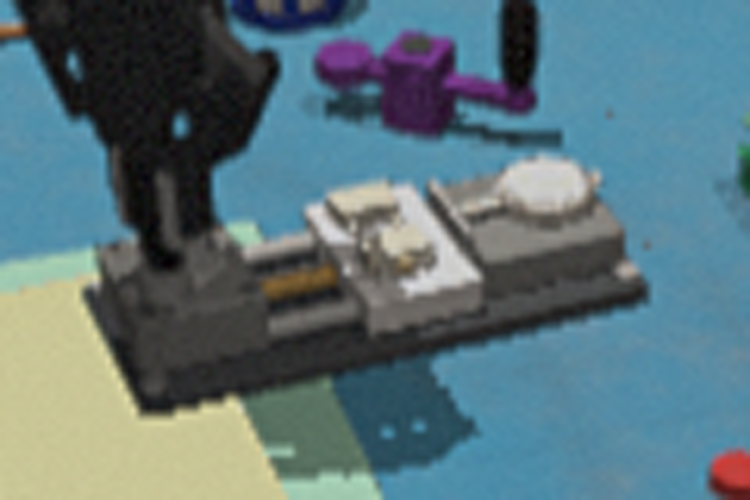

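The carriage's far edge, px (475,290), is flush against the end-stop plate at the gauge block. The force is steady at about 17 N, well above the 1.5 N needed to wind, so it is at the stop. I'll ease off, release and lift away.

Request:
{"op": "arm_command", "data": {"increments": [0,0.009,0.011,0,0,0,10,0,0,0,0,0,0,10]}}

```text
time: 21.32
tcp_pos: [0.4702, 0.066, 0.0944]
tcp_rot: [0.348, 0.612, -0.343, 0.622]
ft_force: [10.5, -0.7, 2.1]
width: 0.0192
```

Request:
{"op": "arm_command", "data": {"increments": [0,0.007,0.009,0,0,0,10,0,0,0,0,0,0,10]}}

```text
time: 21.58
tcp_pos: [0.4711, 0.0655, 0.094]
tcp_rot: [0.347, 0.614, -0.344, 0.62]
ft_force: [6.4, 0.9, 4.2]
width: 0.0195
```

Request:
{"op": "arm_command", "data": {"increments": [0,0,0,0,0,0,26,0,0,0,0,0,0,40,0,0,0,0,0,0,45,0,0,0,0,0,0,45]}}

```text
time: 22.08
tcp_pos: [0.4666, 0.0654, 0.0921]
tcp_rot: [0.346, 0.617, -0.345, 0.617]
ft_force: [0.1, -0.7, 0.4]
width: 0.0449
```

Request:
{"op": "arm_command", "data": {"increments": [-0.04,0,0,0,0,0,45,-0.1,0,0,0,0,0,45,-0.15,0,0,0,0,0,45,-0.15,0,0,0,0,0,45,0,-0.1,0,0,0,0,45,0,-0.1,0,0,0,0,45,0,0,0,0,0,0,45,0,0,0,0,0,0,45]}}

```text
time: 23.08
tcp_pos: [0.4171, 0.0342, 0.2254]
tcp_rot: [0.347, 0.616, -0.345, 0.618]
ft_force: [0.5, 0.2, -0.4]
width: 0.0453
```

Run:
```python
from h import *
chk()
im2,K,W=cam("side")
for n in ["winding_crank","small_crank"]: print(n,[(round(d["p"],2),np.round(d["location"],4).tolist()) for d in r.tip_of("side",n)])
x0,y0=265,130;a=cv2.resize(im2[y0:y0+100,x0:x0+100],(400,400),interpolation=cv2.INTER_CUBIC)
im,K,W=cam("wrist");print([(round(d["p"],2),np.round(d["location"],4).tolist()) for d in r.tip_of("wrist","winding_crank")])
q=np.int32(proj([.51,.125,.08],K,W));print(q);x0,y0=np.clip(q-[80,80],[0,0],[480,240])
b=cv2.resize(im[y0:y0+160,x0:x0+160],(400,400),interpolation=cv2.INTER_CUBIC)
cv2.imwrite("pics/s7.png",np.hstack([a,b])[:,:,::-1])
```

```text
t 23.075 xyz [0.4171 0.0342 0.2254] w 0.0453 F [ 0.5  0.2 -0.4] r 0.107 cw deg 159.7 q6 1.0 tilt [ 0.004  0.001 -1.   ]
winding_crank [(0.81, [0.4832, 0.1168, 0.0423])]
small_crank [(0.74, [0.5205, -0.3261, 0.0016])]
[(0.61, [0.4842, 0.1212, 0.0411])]
[281  19]
```

View pics/s7.png

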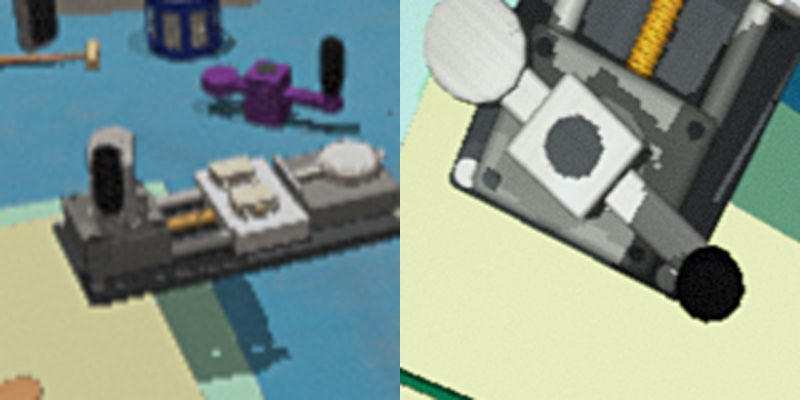

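The crank is upright on the shaft and the carriage is at the stop. The small crank is unmoved, at (0.5205,-0.326). The pull at the stop had a slight upward part, so I'll check the seating with a gentle press of closed fingers on the hub top, expected at z≈0.089.

Run:
```python
from h import *
plan([.4834,.1178,.2],np.radians(121.4),3)
```

```text
0.027,0.112,-0.04,0.006,0.002,-0.005
0.027,0.112,-0.04,0.006,0.002,-0.005
0.027,0.112,-0.04,0.006,0.002,-0.005
ends [0.4839 0.1177 0.2004] jaw0 -58.5 jaw -58.6
```

Request:
{"op": "arm_command", "data": {"increments": [0.027,0.112,-0.04,0,0,0,0,0.027,0.112,-0.04,0,0,0,0,0.027,0.112,-0.04,0,0,0,0,0,0,0,0,0,0,0,0.15,0,0,0,0,0,0,0.15,0,0,0,0,0,0,0.04,0,0,0,0,0,0,0,0,0,0,0,0,0]}}

```text
time: 24.32
tcp_pos: [0.4832, 0.1171, 0.0982]
tcp_rot: [0.346, 0.617, -0.346, 0.617]
ft_force: [0.2, -0.6, 0.2]
width: -0.0002
```

Request:
{"op": "arm_command", "data": {"increments": [0.015,0,0,0,0,0,0,0.01,0,0,0,0,0,0,0,0,0,0,0,0,0]}}

```text
time: 24.7
tcp_pos: [0.4841, 0.1176, 0.0916]
tcp_rot: [0.346, 0.616, -0.345, 0.618]
ft_force: [-0.5, -0.2, 0.6]
width: 0.0004
```

Request:
{"op": "arm_command", "data": {"increments": [0.01,0,0,0,0,0,0,0.01,0,0,0,0,0,0,0,0,0,0,0,0,0]}}

```text
time: 25.08
tcp_pos: [0.485, 0.1177, 0.0889]
tcp_rot: [0.346, 0.616, -0.345, 0.618]
ft_force: [-7.9, -1.3, 24.9]
width: -0.0006
```

Contact is at 0.0889 m, so the crank is fully seated. Lifting away.

Request:
{"op": "arm_command", "data": {"increments": [-0.02,0,0,0,0,0,0,-0.15,0,0,0,0,0,0,-0.15,0,0,0,0,0,0,-0.1,0,0,0,0,0,0,0,-0.12,0,0,0,0,0,0,-0.12,0,0,0,0,0,0,0,0,0,0,0,0,0,0,0,0,0,0,0]}}

```text
time: 26.08
tcp_pos: [0.4227, 0.08, 0.211]
tcp_rot: [0.346, 0.616, -0.345, 0.618]
ft_force: [0.7, -0.0, 0.7]
width: 0.0002
```

Run:
```python
from h import *
chk()
im2,K,W=cam("side");a=cv2.imread("pics/s7.png")[:,:400,::-1]
x0,y0=265,130;b=cv2.resize(im2[y0:y0+100,x0:x0+100],(400,400),interpolation=cv2.INTER_CUBIC)
cv2.imwrite("pics/s8.png",np.hstack([a,b])[:,:,::-1])
```

```text
t 26.075 xyz [0.4227 0.08   0.211 ] w 0.0002 F [ 0.7 -0.   0.7] r 0.0718 cw deg 179.2 q6 1.11 tilt [ 0.004  0.001 -1.   ]
```

View pics/s8.png

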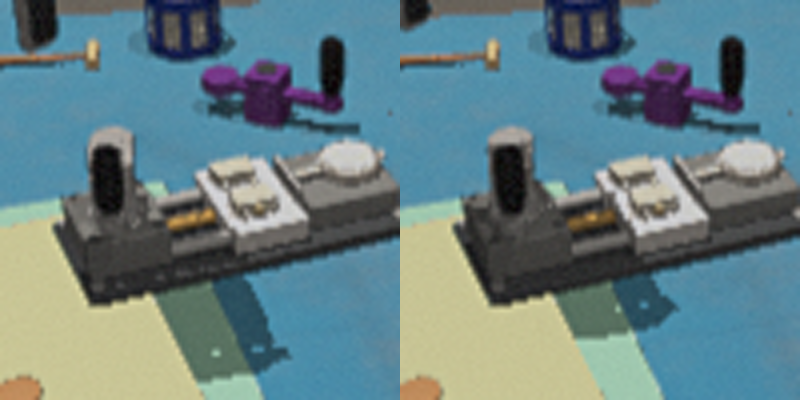

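```bash
python3 -c "
from rig import r
print(r.job_done())"
```

```text
the job is handed in; nothing more can be done
None
```

The larger steel crank is seated on the shaft and wound clockwise until the carriage reached its end stop at the dial gauge. I handed the job in at about 26 s of the 72 s allowed.

- **Fitting:** I lifted the crank by its hub, turned it 45° to match the shaft's flats and lowered it onto the collar.
- **Winding:** I held the knob and wound about 1⅓ turns (roughly 497°). There the knob stopped following, with a steady force of about 17 N against about 1.5 N for ordinary winding. The side view shows the carriage flush against the stop.
- **Seating check:** Pressing closed fingers on the hub top made contact at 0.0889 m; a fully seated hub should be at 0.089 m. The wrist force was about 25 N there.
- **Small crank:** It was last located at (0.5205, -0.326), where it stood at the start.

**What disagreed:** After the press on the hub, the crank looked turned by about 1–2°. That is within its 10° play on the shaft, and the carriage had not visibly moved. The networks put the seated hub's underside at 0.041–0.043 m instead of 0.045 m, which is within their 4 mm accuracy.

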